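# Back off the ratchet shoe stretcher and lock it again

## Task

Back the shoe stretcher off to the green clip: lift the yellow pawl well clear of the red ratchet wheel so that it stays up, turn the wheel backward by its black crank until the red pointer stands at the green clip, and put the pawl fully down again in the notch there. Then pull the wheel on backward by the crank, firmly but gently, until a tooth bears on the pawl and it is locked with no slack, and let go. Never force wheel and pawl hard against each other, and leave the other things where they are.

Things in the scene. Friction and masses are not known exactly. Their poses are not given: they have to be found in the camera images.
- stretcher: fixed shoe stretcher on a dark wooden board 190 x 480 x 20 mm (x -90 to 100, y -100 to 380). Origin on the table under the wheel's upright axis, z up. y runs along the board from the wheel past the fixed pale heel form (y 110 to 198 mm, 78 mm high) to the sliding pale toe form; x points from the wheel's axis to the pawl's side. Place and yaw vary
- wheel_turn (a joint): wheel angle (rad); grows BACKWARD, clockwise from above, which draws toe form and pointer towards the heel form, 28 mm per rad. Near 0 (within 0.09) a tooth bears on the lowered pawl in the starting notch; it starts 0.12 to 0.26 short of 0. A notch is 0.6283 (17.6 mm). Limits -0.5, 2.2. Friction of 0.25 N m (5 N at the crank) holds it where it is left
- pawl_lift (a joint): pawl angle (rad): 0 fully down in a notch (at its own stop), 1.3 fully lifted. A stiff hinge (0.12 N m, about 2 N at the ball, no spring) holds it wherever it is left. It clears the tooth tops above about 0.2; lifted well clear means 0.8 or more
- ratchet_wheel: red disc, 150 mm across, top 38 mm above the table, with 10 steel saw teeth on the rim (radius 57 to 75 mm, tops at 49 mm), each with an upright face at its clockwise end and a ramp at the other, 0.48 rad of flat floor between teeth. Origin on the axis at table height. With the pawl down it has 0.39 rad (11 mm at the pointer) of slack
- crank_grip (a point): on the axis of the crank, the wheel's upright black round post, 18 mm in diameter, from 48 to 98 mm above the table, 50 mm off the wheel's axis (120 degrees clockwise from stretcher x at wheel_turn 0). The point is 78 mm above the table. It can turn between the fingers. Once a tooth bears, a firm but gentle pull here is 12 to 18 N in all; over 20 N strains the pawl
- pawl: yellow pawl, an arm 12 mm wide. Origin on its hinge, at stretcher (66, -62, 58) mm; hinge axis parallel to the stretcher's x. Down, the arm points along stretcher +y over the teeth to its downturned tip (6 mm thick, bottom 40 mm above the table), 62 mm away give or take 6 mm of wear, not measured. A 68 mm high bracket stands at stretcher x 78 to 90, y -72 to -52 mm
- pawl_ball (a point): centre of the pawl's yellow ball knob, 18 mm in diameter, on an 8 mm stem: 45 mm along the arm from the hinge and 32 mm above it, so 90 mm above the table when down. As the pawl lifts it moves on an arc of 55 mm radius about the hinge, up and back towards the hinge
- pointer (a point): tip of the red pointer that sticks out of the sliding toe form over the board's scale strip, 26 mm above the table, at stretcher x 75 mm
- clip_green: green clip 20 x 8 x 16 mm fixed on the scale strip at stretcher x 87 mm; origin under its centre, axes as the stretcher's. With the pointer at the clip's stretcher y (2 mm either way) the pawl drops freely into the notch; more than some 4 mm off it may land on a tooth. The tooth then bears after about 5 mm more, 2 to 8 with the tip's wear
- clip_white: white clip of the same size, one or two notches away: not wanted
- clip_blue: blue clip of the same size, one or two notches away: not wanted
- polish_tin: black and brass tin, 41 mm across and 25 mm high, standing loose on the board beside the heel form; leave alone. Origin under its centre
- shoe_brush: wooden shoe brush 50 x 150 x 42 mm lying loose on the table before the board; leave alone. Origin under its centre
- cream_jar: jar 52 mm across, 55 mm high, loose behind the board; leave alone. Origin under its centre
- shoe_horn: shoe horn 32 x 150 x 8 mm, loose behind the board; leave alone. Origin on its underside
- watch_tin: blue round tin 64 mm across, 40 mm high, loose beyond the wheel's end of the board; leave alone. Origin under its centre

How it is judged:
By the outcome, as a careful person would: the job done as asked, in the order asked, and still so for the second after the job is handed in, with the robot touching nothing.
It also fails if it takes over 72 s, if anything falls off the work surface, if the arm or the gripper's body presses on something with over 40 N, if the wrist force passes 120 N, or if a joint passes its speed limit or range.

## Robot

A 6-joint arm with a two-finger parallel gripper is mounted at the origin on the work surface. World frame = base frame: x ahead of the robot, y to its left, z up, the work surface at z = 0. Lengths are in mm, angles in rad, forces in N, time in s.
With the tool pointing down it reaches from about 300 to 825 mm from the base axis. Payload 5.4 kg.
Tool frame: the origin (TCP) lies between the finger pads; the fingertips stand 17 mm ahead of it and the grasp point (between the pads) lies 2 mm behind it; z points along the fingers, y is the line along which they close (so a half turn about z gives the same grasp; the last joint's range is limited). The gripper opens to 92 mm and grips with 3 to 60 N. Pads are 20 mm wide; open, the fingers measure 128 mm over their backs; the gripper's body (75 mm by 189 mm) begins 69 mm behind the grasp point.
Start: joints at [1.081, 0.158, 1.597, -0, 1.386, -0.21], TCP at [158.804, 552.619, 231.601] pointing down, gripper open.
Joint ranges: [-2.91, 2.91], [-0.94, 2.29], [0.18, 2.7], [-1.29, 4.43], [0.17, 2.64], [-3, 3]. Speed limits (rad/s): [2.57, 2.57, 3.14, 3.14, 3.14, 3.14].

## Interface

Orientations are given as a unit quaternion [x, y, z, w].
In Python, from cell import status, cams, workorder gives the robot as it stands.
- The arm moves only by the shell command python3 -m pendant 'ROWS' [OPENING]. ROWS is JSON, a list of rows, each a list of 6 numbers: the shift along the tool's x, y, z in units of 40 mm (1.0 is 40 mm), then the turn, a rotation vector about the tool's x, y, z in degrees. A call has 1 to 10 rows; each row shifts and turns the commanded pose from where the row before left it, along the tool's axes as they then stand; what a row does not reach is not made up. A row lasts 1/10 s, in which the tool goes at most 50 mm and 8.59 degrees, less where a joint would pass 70% of its speed; a pose out of reach is approached as far as the arm can. A call is refused whole if a number of a shift passes 1 or a number of a turn 8.59, either way. A call with a gripper value outside its range is refused whole. OPENING is the finger opening in mm, from 0 to 91.9, set as the call begins (- or left out, the last holds). The fingers move at their own pace and stop on an object; the grip force is fixed at half the most. Time passes only in rows, so rows that do not move let the fingers close. It gives the time, the measured TCP pose, the force, the opening and the grip force at its end, in the units of the state.
- status.get_obs(): the state, without advancing time (a new reading comes with each control period).
- cams.snapshot(name): name is "side" or "top" or "wrist"; returns a dict with "pixels" (384x512x3 uint8, blue, green, red), "K" (3x3 intrinsics, pixels), "distortion" ([k1, k2, p1, p2, k3] as OpenCV has them; the pictures are not rectified), "extrinsics" (4x4, takes a point from camera to world coordinates). Camera axes: x right, y up, looking along -z (the intrinsics and any distortion apply to the point x, -y, -z); pixel columns grow to the right and rows downward; lengths in mm; the calibration is good to about 2 mm. A picture is of the moment at which its call begins. There is no depth.
- workorder.job_done(): hands the job in; it is judged then, once.
The state is a dict: "clock": time; "joints": joint angles; "qd": joint speeds; "tau": joint torques, N m; "position": TCP position; "orientation": TCP orientation; "contact_force": force on the tool from outside, world axes, zero at the start; "wrist_torque": the same for the moment, N m; "opening": finger opening in mm; "gripper_force": force on a finger pad.
Only numpy, scipy, OpenCV 4.12 (cv2) and the standard library are available. Lean on these libraries where they do the work, as an engineer would, in place of code of your own. Each camera call takes 0.05 s, during which the arm holds its last target. There are 200 camera calls.

## Working session

There is one attempt and no reset: what is moved stays moved. The work goes in short steps, Python scripts to look and compute and a shell command to move; the robot and the scene stay as the last step left them, time stands still between calls to the robot, and variables do not carry over. Pictures are saved under pics/ and viewed, at most 13 in all, crops included, and the job is handed in when it is done.

```bash
ls; mkdir -p pics
python3 - <<'E'
from cell import status,cams
import cv2,numpy as np
print(status.get_obs())
for n in ("top","side"):
    s=cams.snapshot(n); cv2.imwrite(f"pics/{n}0.png",s["pixels"]); print(n,s["K"],s["distortion"],np.round(s["extrinsics"],3))
    np.savez(f"{n}0.npz",**{k:np.array(v) for k,v in s.items()})
E
```

```text
pics
{'clock': 0.0, 'joints': array([ 1.08090208e+00,  1.59027984e-01,  1.59823015e+00, -3.27860975e-05,
        1.38621310e+00, -2.10067883e-01]), 'qd': array([-0.00128247, -0.00066983,  0.00066582, -0.00015531, -0.00033652,
        0.0013868 ]), 'tau': array([-3.77698270e-04, -3.85566151e+01, -3.22109091e+01,  7.01119518e-02,
        3.77034280e-02, -1.26546561e-04]), 'position': array([158.5310247 , 552.08757632, 230.63178268]), 'orientation': array([ 1.39454089e-01,  9.90228092e-01, -8.87875877e-04, -3.06929461e-04]), 'contact_force': array([0.36317016, 0.69551254, 0.02869281]), 'wrist_torque': array([ 0.00206278, -0.01434922, -0.01043505]), 'gripper_force': 0.0, 'opening': 91.85375552560303}
top [[466.72596914   0.         252.89494588]
 [  0.         466.72596914 192.10356933]
 [  0.           0.           1.        ]] [-0.17903814  0.          0.          0.          0.        ] [[-7.000000e-03  9.850000e-01 -1.730000e-01  3.863000e+02]
 [-1.000000e+00 -1.000000e-02 -1.900000e-02 -4.185000e+00]
 [-2.100000e-02  1.730000e-01  9.850000e-01  1.191505e+03]
 [ 0.000000e+00  0.000000e+00  0.000000e+00  1.000000e+00]]
side [[347.38698581   0.         262.64633104]
 [  0.         347.38698581 190.12719799]
 [  0.           0.           1.        ]] [0.02484839 0.         0.         0.         0.        ] [[-7.22000e-01  4.56000e-01 -5.20000e-01  1.77374e+02]
 [-6.92000e-01 -4.83000e-01  5.37000e-01  4.02742e+02]
 [-6.00000e-03  7.48000e-01  6.64000e-01  5.82001e+02]
 [ 0.00000e+00  0.00000e+00  0.00000e+00  1.00000e+00]]
```

View pics/top0.png

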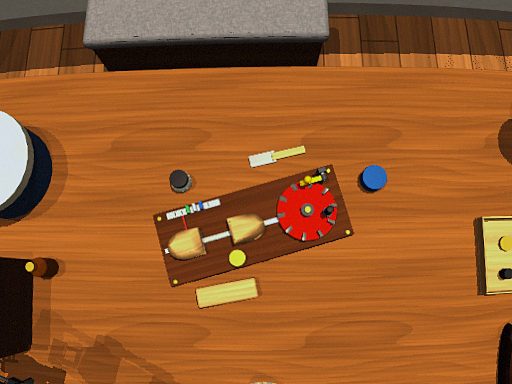

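View pics/side0.png

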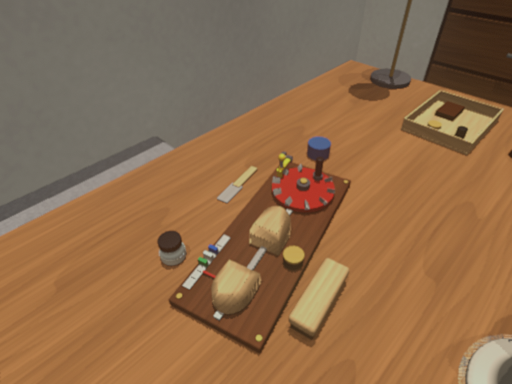

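The top view shows the board's corners near (153,215), (332,166), (353,234) and (173,286), the wheel at (307,210), the crank near (330,210) and the pawl near (315,180). The side view shows the clips near (205,255). Next I'll fit the board and enlarge both views.

```bash
cat > h.py <<'E'
import numpy as np,cv2
from scipy.spatial.transform import Rotation as R
from scipy.optimize import least_squares
F=np.diag([1,-1,-1.])
def proj(s,P):
    P=np.atleast_2d(np.array(P,float)); E=s["extrinsics"]; C=(P-E[:3,3])@E[:3,:3]@F
    return cv2.projectPoints(C.reshape(-1,1,3),np.zeros(3),np.zeros(3),s["K"],np.array(s["distortion"],float))[0].reshape(-1,2)
def back(s,px,z):
    u=cv2.undistortPoints(np.array(px,float).reshape(-1,1,2),s["K"],np.array(s["distortion"],float)).reshape(-1,2)
    d=np.c_[u,np.ones(len(u))]@F@s["extrinsics"][:3,:3].T; o=s["extrinsics"][:3,3]
    return o+d*((z-o[2])/d[:,2])[:,None]
def w(T,P):  # stretcher->world
    P=np.atleast_2d(np.array(P,float)); c,q=np.cos(T[2]),np.sin(T[2])
    return np.c_[T[0]+c*P[:,0]-q*P[:,1],T[1]+q*P[:,0]+c*P[:,1],P[:,2]]
def inv(T,P):
    P=np.atleast_2d(np.array(P,float)); c,q=np.cos(T[2]),np.sin(T[2]); d=P[:,:2]-np.array(T[:2])
    return np.c_[c*d[:,0]+q*d[:,1],-q*d[:,0]+c*d[:,1],P[:,2]]
E
python3 - <<'E'
from h import *
t=np.load("top0.npz"); sd=np.load("side0.npz")
C=[[100,-100,20],[100,380,20],[-90,-100,20],[-90,380,20],[0,0,38]]
px=np.array([[332,166],[153.5,215],[353,234],[173.5,286],[307.5,211]])
f=lambda T:(proj(t,w(T,C))-px).ravel()
r=least_squares(f,[400,-100,.25]);print(r.x,np.round(r.fun,1))
for n,s,c,k in(("top",t,(150,160,210,130),3.8),("side",sd,(170,130,190,215),2.75)):
    x,y,a,b=c; i=cv2.resize(s["pixels"][y:y+b,x:x+a],None,fx=k,fy=k,interpolation=cv2.INTER_CUBIC); cv2.imwrite(f"pics/{n}0c.png",i);print(i.shape)
print(proj(sd,w(r.x,C)))
E
```

```text
[ 5.40226411e+02 -1.17885955e+02  2.68753607e-01] [ 0.6 -1.8 -0.5 -0.2  2.   0.8 -2.2  1.2  0.1 -0.2]
(494, 798, 3)
(591, 522, 3)
[[285.12642032 158.24898168]
 [169.83231845 298.37945227]
 [353.39894779 179.28979725]
 [262.65489847 348.61910648]
 [305.10066951 185.8803666 ]]
```

View pics/top0c.png

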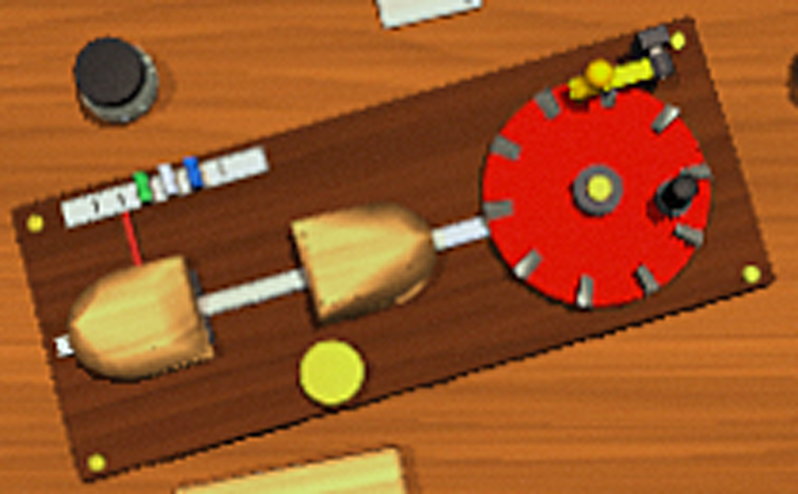

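View pics/side0c.png

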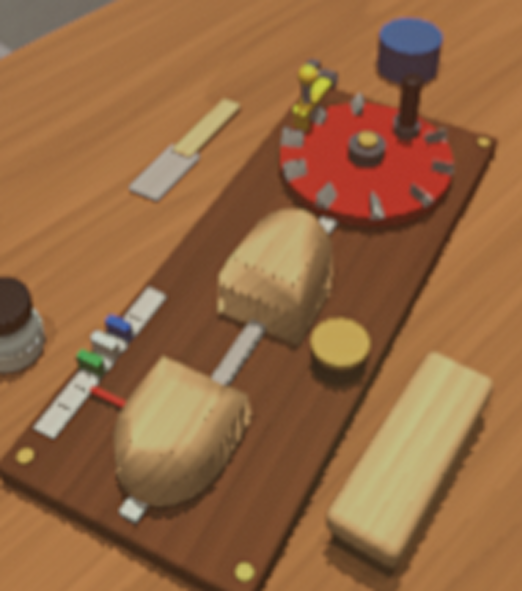

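```bash
cat > fit.py <<'E'
from h import *
t=np.load("top0.npz"); sd=np.load("side0.npz")
def mask(s,f):
    p=s["pixels"].astype(int); return f(p[...,0],p[...,1],p[...,2])
red=lambda b,g,r:(r>150)&(g<60)&(b<60)
C=np.array([[100,-100,20],[100,380,20],[-90,-100,20],[-90,380,20]])
pt=np.array([[690,17],[12,213],[775,277],[85,482]])/3.8+[150,160]-.37
hull={}
for n,s in(("t",t),("s",sd)):
    m=mask(s,red).astype(np.uint8); k,l,st,c=cv2.connectedComponentsWithStats(m)
    b=1+np.argmax(st[1:,4]); hull[n]=cv2.fitEllipse(cv2.convexHull(np.argwhere(l==b)[:,::-1].astype(np.int32)))
    print(n,hull[n])
if __name__=="__main__":
    print("wheel c top/side", back(t,[hull["t"][0]],38),back(sd,[hull["s"][0]],38))
    f=lambda T:(proj(t,w(T,C))-pt).ravel()
    r=least_squares(f,[540,-118,.27]);print(r.x,np.round(r.fun,1))
    ps=np.array([[5,473],[495,140]])/2.75+[170,130]-.3
    print("side corners resid",proj(sd,w(r.x,C))[[1,2]]-ps)
    print("corner back",back(t,pt,20),inv(r.x,back(sd,ps,20)))
    G={"green":lambda b,g,r:(g>100)&(r<60)&(b<90),"blue":lambda b,g,r:(b>120)&(r<70)&(g<110),"yel":lambda b,g,r:(r>140)&(g>140)&(b<70)}
    for k,fn in G.items():
      for n,s in(("t",t),("s",sd)):
        kk,l,st,c=cv2.connectedComponentsWithStats(mask(s,fn).astype(np.uint8))
        for i in range(1,kk):
            if st[i,4]>4: print(k,n,np.round(c[i],1),st[i,4], np.round(inv(r.x,back(s,[c[i]],{"green":32,"blue":32,"yel":90}[k])),0))
E
python3 fit.py
```

```text
t ((306.5080261230469, 210.37701416015625), (58.858436584472656, 59.791507720947266), 126.68598175048828)
s ((302.8673095703125, 187.8365478515625), (40.37853240966797, 61.67611312866211), 96.00531768798828)
wheel c top/side [[ 541.25112313 -115.06233159   38.        ]] [[ 539.6373235  -108.69340123   38.        ]]
[ 5.43058334e+02 -1.16166444e+02  2.78285869e-01] [ 0.3 -1.3 -0.5 -0.5  0.9  0.7 -0.7  0.9]
side corners resid [[-2.16533922 -2.40094582]
 [ 2.08580463 -1.80176059]]
corner back [[ 663.34815168 -184.06055578   20.        ]
 [ 533.43784954  275.44454826   20.        ]
 [ 485.83105102 -234.79943005   20.        ]
 [ 354.46697714  222.7236402    20.        ]] [[ 93.48951435 381.97551202  20.        ]
 [-87.48723691 -90.75562053  20.        ]]
green t [186.8 208. ] 13 [[ 90. 288.  32.]]
blue t [375.3 176.6] 384 [[  32. -195.   32.]]
blue t [200.5 205. ] 17 [[ 88. 253.  32.]]
blue s [212.5 247.6] 13 [[ 91. 254.  32.]]
yel t [312.6 179. ] 86 [[ 62. -29.  90.]]
yel t [301.4 182.9] 16 [[60. -0. 90.]]
yel t [305.7 209.3] 9 [[-4.  9. 90.]]
yel t [158.9 218.4] 11 [[ 75. 353.  90.]]
yel t [506.  242.9] 146 [[-229. -447.   90.]]
yel t [236.6 257.3] 205 [[-66. 199.  90.]]
yel t [ 29.3 266.1] 61 [[ 51. 702.  90.]]
yel t [174.8 281.5] 13 [[-81. 354.  90.]]
yel s [281.4 155.9] 14 [[ 70. -19.  90.]]
yel s [285.6 161.5] 37 [[51. -3. 90.]]
yel s [278.2 169.6] 8 [[53. 32. 90.]]
```

```bash
cat >> h.py <<'E'
T0=[542.,-115.5,.276]
def go(P,yaw=None,T=T0):
    """stretcher target of TCP -> remaining shift in tool units, turn about tool x,y,z (deg) to point down w/ tool y at stretcher yaw(deg)"""
    from cell import status
    o=status.get_obs(); q=R.from_quat(o["orientation"]); d=w(T,P)[0]-o["position"]
    print("stretcher tcp",np.round(inv(T,o["position"])[0],1),"F(stretcher)",np.round(R.from_euler('z',-T[2]).apply(o["contact_force"]),1),"t",round(o["clock"],2))
    if yaw is not None:
        a=np.radians(yaw)+T[2]; y=np.array([np.cos(a),np.sin(a),0]); z=np.array([0,0,-1.]); D=R.from_matrix(np.c_[np.cross(y,z),y,z])
        print("turn deg",np.round(np.degrees((q.inv()*D).as_rotvec()),1)); print("units after turn",np.round(D.inv().apply(d)/40,2))
    print("units now",np.round(q.inv().apply(d)/40,2))
E
python3 -m pendant '[[0,0,0,0,0,8.3],[0,0,0,0,0,8.3],[0,0,0,0,0,8.3],[0,0,0,0,0,8.3],[0,0,0,0,0,8.3],[0,0,0,0,0,8.3],[0,0,0,0,0,8.3],[0,0,0,0,0,0]]'
python3 -c "
from h import *
go([66,-17,230],0)"
```

```text
clock: 0.9
position: [158.7, 552.3, 231.1]
orientation: [0.603, 0.798, -0.0, 0.0]
contact_force: [0.2, 0.1, -0.0]
opening: 91.5
gripper_force: 0.0
stretcher tcp [-186.8  747.   231.1] F(stretcher) [ 0.2  0.  -0. ] t 0.9
turn deg [-0.  0.  0.]
units after turn [-19.1    6.32   0.03]
units now [-19.1    6.31   0.04]
```

```bash
A='[-0.96,0.23,-0.05,0,0,0]'
python3 -m pendant '[[-0.96,0.23,-0.05,0,0,0],[-0.96,0.23,-0.05,0,0,0],[-0.96,0.23,-0.05,0,0,0],[-0.96,0.23,-0.05,0,0,0],[-0.96,0.23,-0.05,0,0,0],[-0.96,0.23,-0.05,0,0,0],[-0.96,0.23,-0.05,0,0,0],[-0.96,0.23,-0.05,0,0,0],[-0.96,0.23,-0.05,0,0,0],[-0.96,0.23,-0.05,0,0,0]]' 40 >/dev/null
python3 -m pendant '[[-0.96,0.23,-0.05,0,0,0],[-0.96,0.23,-0.05,0,0,0],[-0.96,0.23,-0.05,0,0,0],[-0.96,0.23,-0.05,0,0,0],[-0.96,0.23,-0.05,0,0,0],[-0.96,0.23,-0.05,0,0,0],[-0.96,0.23,-0.05,0,0,0],[-0.96,0.23,-0.05,0,0,0],[-0.96,0.23,-0.05,0,0,0],[0,0,0,0,0,0]]'
python3 - <<'E'
from h import *
from cell import cams
go([0,-20,270],0)
s=cams.snapshot("wrist"); np.savez("w1.npz",**{k:np.array(v) for k,v in s.items()})
cv2.imwrite("pics/w1.png",cv2.resize(s["pixels"],(800,600),interpolation=cv2.INTER_CUBIC))
print(s["K"],s["distortion"],np.round(s["extrinsics"],2))
E
```

```text
clock: 2.9
position: [527.5, -105.1, 269.1]
orientation: [0.603, 0.798, -0.0, 0.0]
contact_force: [-1.5, 0.8, -0.3]
opening: 40.1
gripper_force: 0.0
stretcher tcp [-11.1  14.  269.1] F(stretcher) [-1.2  1.2 -0.3] t 2.9
turn deg [-0.   0.1  0. ]
units after turn [-0.85  0.28 -0.02]
units now [-0.85  0.28 -0.02]
[[309.98292958   0.         252.68806758]
 [  0.         309.98292958 191.84830959]
 [  0.           0.           1.        ]] [-0.05599609  0.          0.          0.          0.        ] [[ 9.6000e-01 -2.6000e-01 -7.0000e-02  5.0844e+02]
 [ 2.7000e-01  9.3000e-01  2.5000e-01 -3.4570e+01]
 [-0.0000e+00 -2.6000e-01  9.6000e-01  4.2275e+02]
 [ 0.0000e+00  0.0000e+00  0.0000e+00  1.0000e+00]]
```

View pics/w1.png

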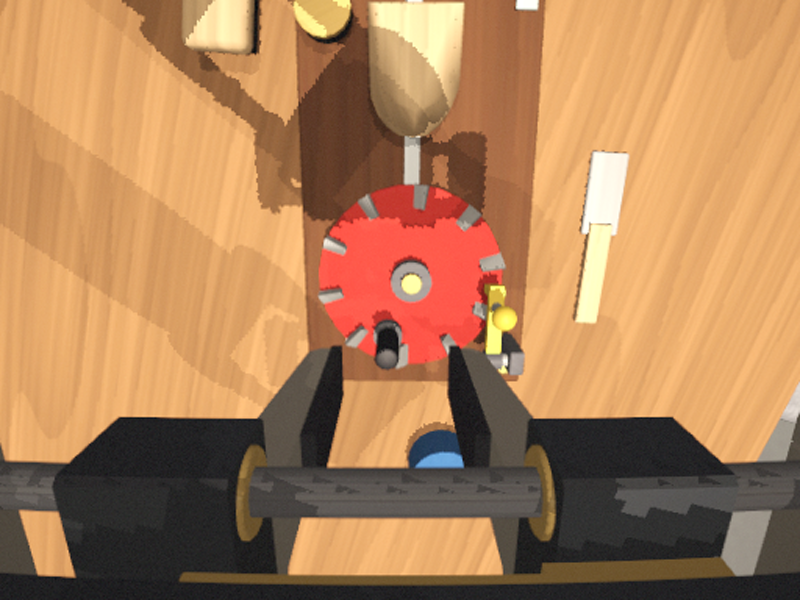

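The wrist view shows the ball at (505,318), the wheel hub at (411,284), the crank's top at (387,357), the bracket at (510,360), and the disc spanning columns 319–504 and rows 184–362.

Run:
```python
from h import *
s=np.load("w1.npz")
def p(n,px,z): 
    P=back(s,[np.array(px)/1.5625-.2],z); print(n,np.round(P,1),np.round(inv(T0,P),1))
p("ball",(505,318),90);p("hub",(411,284),45);p("cranktop",(387,357),98)
p("discL",(319,270),38);p("discR",(504,270),38);p("discTop",(418,184),38)
p("boardR",(541,100),20);p("boardR2",(522,330),20);p("boardL",(296,60),20);p("boardL2",(307,370),20);p("boardbot",(450,380),20)
```

```text
ball [[ 612.4 -113.5   90. ]] [[ 68.3 -17.2  90. ]]
hub [[ 544.3 -117.7   45. ]] [[ 1.6 -2.8 45. ]]
cranktop [[ 537.8 -162.5   98. ]] [[-16.8 -44.   98. ]]
discL [[ 469.9 -128.4   38. ]] [[-72.8   7.3  38. ]]
discR [[614.4 -87.4  38. ]] [[77.3  7.3 38. ]]
discTop [[527.9 -41.3  38. ]] [[ 6.7 75.3 38. ]]
boardR [[603.4  47.2  20. ]] [[103.4 139.8  20. ]]
boardR2 [[ 652.4 -136.5   20. ]] [[100.5 -50.2  20. ]]
boardL [[411.9  23.2  20. ]] [[-87.4 168.9  20. ]]
boardL2 [[ 478.9 -225.    20. ]] [[-90.5 -88.2  20. ]]
boardbot [[ 605.7 -199.2   20. ]] [[ 38.5 -97.9  20. ]]
```

```bash
sed -i 's/^T0=.*/T0=[544.,-115.5,.263]/' h.py; python3 -c "
from h import *
print(inv(T0,[[612.4,-113.5,90],[537.8,-162.5,98],[544.3,-117.7,45]]))
go([66.3,-17,95],0)"
```

```text
[[ 66.56798132 -15.85130477  90.        ]
 [-18.20580156 -43.7720092   98.        ]
 [ -0.28226852  -2.20234522  45.        ]]
stretcher tcp [-13.5  16.6 269. ] F(stretcher) [-0.3  0.4  0.2] t 2.95
turn deg [-0.1 -0.   0.8]
units after turn [-0.84  1.99  4.35]
units now [-0.87  1.99  4.35]
```

```bash
python3 -m pendant '[[-0.2,0.5,0.3,0,0,0.8],[-0.2,0.5,0.5,0,0,0],[-0.2,0.5,0.5,0,0,0],[-0.24,0.49,0.5,0,0,0],[0,0,0.6,0,0,0],[0,0,0.6,0,0,0],[0,0,0.4,0,0,0],[0,0,0.2,0,0,0],[0,0,0,0,0,0],[0,0,0,0,0,0]]' 40
python3 - <<'E'
from h import *
from cell import cams
go([66.3,-17,95],0)
s=cams.snapshot("wrist"); np.savez("w2.npz",**{k:np.array(v) for k,v in s.items()})
cv2.imwrite("pics/w2.png",s["pixels"])
E
```

```text
clock: 3.95
position: [612.6, -112.8, 126.8]
orientation: [0.608, 0.794, 0.0, 0.001]
contact_force: [-0.1, -0.1, -0.3]
opening: 40.1
gripper_force: 0.0
stretcher tcp [ 67.  -15.3 126.8] F(stretcher) [-0.1 -0.  -0.3] t 3.95
turn deg [0.1 0.1 0. ]
units after turn [-0.04 -0.02  0.8 ]
units now [-0.04 -0.02  0.8 ]
```

View pics/w2.png

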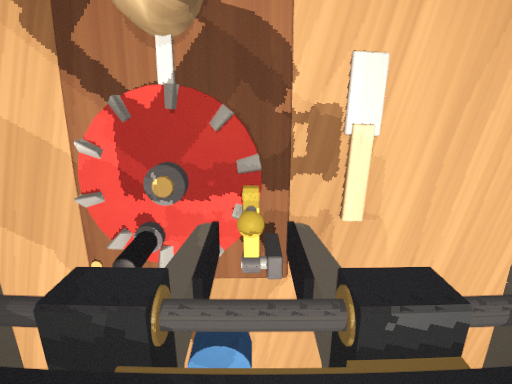

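The ball, at (252,224), sits midway between the fingers at columns 218 and 288. I'll descend and grip it.

```bash
python3 -c "
from h import *
s=np.load('w2.npz');print(inv(T0,back(s,[[252,224]],90)))"; python3 -m pendant '[[-0.03,0,0.4,0,0,0],[0,0,0.4,0,0,0],[0,0,0,0,0,0]]' 40;  python3 -m pendant '[[0,0,0,0,0,0],[0,0,0,0,0,0],[0,0,0,0,0,0],[0,0,0,0,0,0],[0,0,0,0,0,0]]' 14; python3 -c "
from h import *
go([66.3,-17,95],0)"
```

```text
[[ 66.99486107 -16.06650856  90.        ]]
clock: 4.3
position: [610.0, -113.2, 89.8]
orientation: [0.608, 0.794, -0.001, -0.003]
contact_force: [-1.1, -0.0, -0.5]
opening: 40.0
gripper_force: 0.0
clock: 4.8
position: [611.7, -114.4, 94.0]
orientation: [0.608, 0.794, -0.001, -0.001]
contact_force: [-5.0, -0.8, 4.2]
opening: 15.9
gripper_force: 30.0
stretcher tcp [ 65.7 -16.5  94. ] F(stretcher) [-5.1  0.5  4.2] t 4.8
turn deg [-0.1  0.   0. ]
units after turn [-0.01  0.02 -0.02]
units now [-0.01  0.02 -0.02]
```

```bash
python3 -m pendant '[[-0.15,0,-0.17,0,0,0],[-0.18,0,-0.16,0,0,0],[-0.21,0,-0.12,0,0,0],[0,0,0,0,0,0]]'; python3 -m pendant '[[-0.22,0,-0.08,0,0,0],[-0.24,0,-0.04,0,0,0],[-0.24,0,0,0,0,0],[-0.19,0,0.03,0,0,0],[0,0,0,0,0,0],[0,0,0,0,0,0]]'; python3 -c "
from h import *
go([66.3,-75,117],0)"
```

```text
clock: 5.2
position: [617.8, -136.3, 112.3]
orientation: [0.609, 0.793, -0.001, -0.0]
contact_force: [-6.7, -0.6, 1.9]
opening: 16.0
gripper_force: 30.0
clock: 5.8
position: [627.4, -171.2, 116.4]
orientation: [0.609, 0.794, -0.001, 0.001]
contact_force: [-4.1, -1.9, 1.1]
opening: 16.1
gripper_force: 30.0
stretcher tcp [ 66.1 -75.5 116.4] F(stretcher) [-4.5 -0.8  1.1] t 5.8
turn deg [-0.   0.1 -0. ]
units after turn [ 0.01  0.01 -0.02]
units now [ 0.01  0.01 -0.02]
```

```bash
python3 -m pendant '[[0,0,0,0,0,0],[0,0,0,0,0,0],[0,0,0,0,0,0],[0,0,-0.5,0,0,0],[0,0,-0.8,0,0,0],[0,0,-0.8,0,0,0],[0,-0.4,-0.4,0,0,0],[0.1,-0.8,0,0,0,0],[0.2,-0.9,0,0,0,0],[0,0,0,0,0,0]]' 44;  python3 - <<'E'
from h import *
from cell import cams
go([-18.2,-43.8,76],-40)
s=cams.snapshot("wrist"); np.savez("w3.npz",**{k:np.array(v) for k,v in s.items()})
cv2.imwrite("pics/w3.png",s["pixels"])
for n in("side","top"):
    s=cams.snapshot(n); np.savez(n+"1.npz",**{k:np.array(v) for k,v in s.items()})
E
```

```text
clock: 6.8
position: [539.8, -178.9, 214.3]
orientation: [0.609, 0.793, -0.0, -0.001]
contact_force: [-0.2, -0.8, -0.2]
opening: 44.2
gripper_force: 0.0
stretcher tcp [-20.6 -60.2 214.3] F(stretcher) [-0.4 -0.7 -0.2] t 6.8
turn deg [-0.2 -0.1 39.9]
units after turn [ 0.35 -0.22  3.46]
units now [0.4  0.07 3.46]
```

View pics/w3.png

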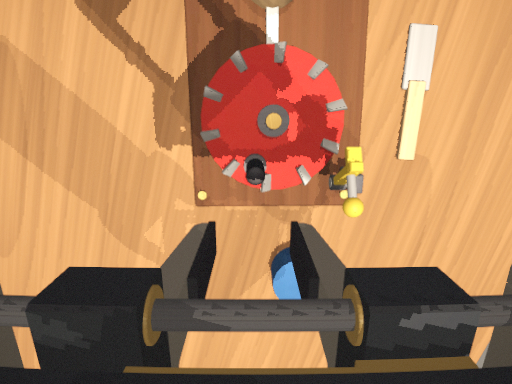

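The pawl stands lifted, with its ball at (353,207) behind the hinge, and the crank's top is at (256,173). Next I'll take a close look at the pointer and clips.

```bash
python3 -m pendant '[[0.95,0.28,0,0,0,0],[0.95,0.28,0,0,0,0],[0.95,0.28,0,0,0,0],[0.95,0.28,0,0,0,0],[0.95,0.28,0.2,0,0,0],[0.95,0.28,0.4,0,0,0],[0.5,0.2,0.4,0,0,0],[0,0,0,0,0,0],[0,0,0,0,0,0]]' ;  python3 - <<'E'
from h import *
from cell import cams
print(inv(T0,back(np.load("w3.npz"),[[256,173]],98)))
go([60,190,215],0)
s=cams.snapshot("wrist"); np.savez("w4.npz",**{k:np.array(v) for k,v in s.items()})
p=proj(s,w(T0,[[85,290,28]]))[0].astype(int); print(p)
x,y=max(p[0]-100,0),max(p[1]-75,0); print(x,y)
cv2.imwrite("pics/w4.png",cv2.resize(s["pixels"][y:y+150,x:x+200],None,fx=4,fy=4,interpolation=cv2.INTER_CUBIC))
E
```

```text
clock: 7.85
position: [552.2, 79.7, 175.5]
orientation: [0.608, 0.794, -0.0, 0.0]
contact_force: [-0.2, -0.4, 1.1]
opening: 44.1
gripper_force: 0.0
[[-17.58348564 -43.15706346  98.        ]]
stretcher tcp [ 58.6 186.4 175.5] F(stretcher) [-0.3 -0.3  1.1] t 7.85
turn deg [0.  0.  0.1]
units after turn [ 0.09  0.03 -0.99]
units now [ 0.09  0.03 -0.99]
[281  73]
181 0
```

View pics/w4.png

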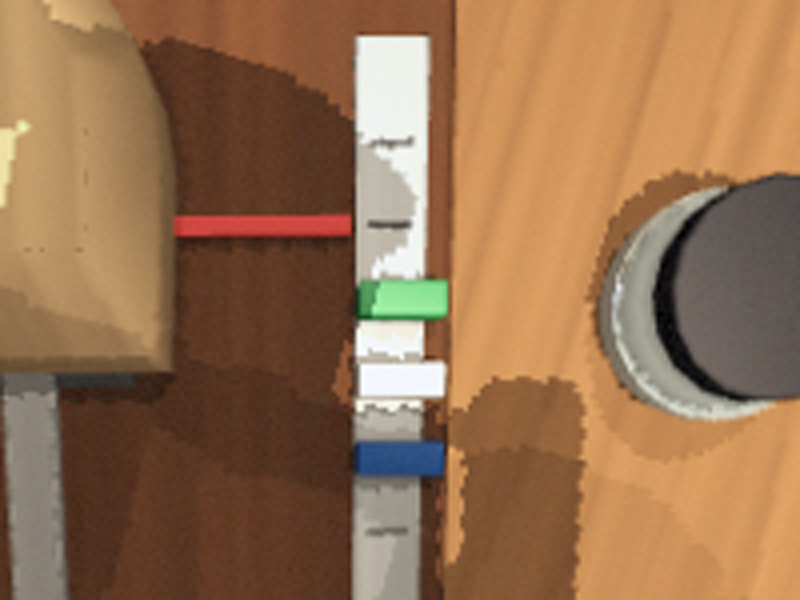

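Run:
```python
from h import *
s=np.load("w4.npz"); print("cam",inv(T0,s["extrinsics"][:3,3]))
b=lambda px,z: np.round(inv(T0,back(s,[[px[0]/4+181-.4,px[1]/4-.4]],z))[0],1)
print("pointer",b((350,226),26))
for z in (22,30,36,38):
    print(z,[ (b((400,a),z)[1],b((400,c),z)[1]) for a,c in((281,319),(361,397),(441,476))])
print([b((360,y),24)[:2] for y in(142,224,532)], b((357,300),36),b((448,300),36))
```

```text
cam [[ 59.28504042 259.41362997 329.18530562]]
pointer [ 73.  305.5  26. ]
22 [(np.float64(294.0), np.float64(285.4)), (np.float64(275.9), np.float64(267.7)), (np.float64(257.4), np.float64(249.2))]
30 [(np.float64(293.1), np.float64(284.8)), (np.float64(275.5), np.float64(267.4)), (np.float64(257.5), np.float64(249.4))]
36 [(np.float64(292.4), np.float64(284.3)), (np.float64(275.2), np.float64(267.3)), (np.float64(257.5), np.float64(249.6))]
38 [(np.float64(292.2), np.float64(284.1)), (np.float64(275.1), np.float64(267.2)), (np.float64(257.5), np.float64(249.7))]
[array([ 75.2, 323.9]), array([ 75.4, 306.2]), array([ 76.4, 235.9])] [ 74.3 288.3  36. ] [ 94.7 288.4  36. ]
```

Green clip at y≈288.5, pointer at 305.5 and clip pitch about 17.6 mm, which all agrees with the sizes given. So the wheel needs to turn about 17 mm, or 0.607 rad. Now to the crank.

```bash
sed -i 's/^T0=.*/T0=[544.,-115.5,.258]/' h.py; python3 -m pendant '[[-0.95,-0.3,-0.2,0,0,0],[-0.95,-0.3,0,0,0,0],[-0.95,-0.3,0,0,0,0],[-0.95,-0.3,0,0,0,0],[-0.95,-0.3,0,0,0,0],[-0.95,-0.4,0,0,0,0]]' > /dev/null;  python3 -m pendant '[[0,0,0,0,0,8],[0,0,0,0,0,8],[0,0,0,0,0,8],[0,0,0,0,0,8],[0,0,0,0,0,8],[0,0,0,0,0,0],[0,0,0,0,0,0]]' 44
python3 - <<'E'
from h import *
from cell import cams
go([-18.5,-44,120],-40)
s=cams.snapshot("wrist"); np.savez("w5.npz",**{k:np.array(v) for k,v in s.items()})
cv2.imwrite("pics/w5.png",s["pixels"])
print(proj(s,w(T0,[[-18.5,-44,98],[-18.5,-44,48],[0,0,45]])))
E
```

```text
clock: 9.2
position: [537.4, -161.6, 184.1]
orientation: [0.843, 0.539, 0.0, 0.001]
contact_force: [-0.5, -1.1, -0.2]
opening: 43.6
gripper_force: 0.0
stretcher tcp [-18.2 -42.9 184.1] F(stretcher) [-0.7 -0.9 -0.2] t 9.2
turn deg [0.1 0.  0.4]
units after turn [-0.03  0.01  1.6 ]
units now [-0.03  0.01  1.6 ]
[[252.0222299  202.80882607]
 [252.14866701 187.37237322]
 [237.3651208  139.40092638]]
```

View pics/w5.png

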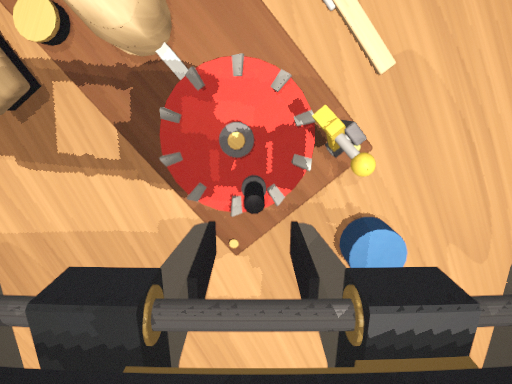

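The crank's top is at (254,203), against a predicted (252,203), so it is centred. I'll descend and grip.

```bash
python3 -m pendant '[[-0.03,0.03,0.6,0,0,0],[0,0,0.7,0,0,0],[0,0,0.7,0,0,0],[0,0,0.5,0,0,0],[0,0,0.2,0,0,0],[0,0,0,0,0,0]]'; python3 -m pendant '[[0,0,0,0,0,0],[0,0,0,0,0,0],[0,0,0,0,0,0],[0,0,0,0,0,0],[0,0,0,0,0,0]]' 16; python3 -c "
from h import *
go([-18.5,-44,76],-40)"
```

```text
clock: 9.85
position: [537.0, -161.8, 74.4]
orientation: [0.843, 0.538, -0.0, -0.001]
contact_force: [-0.1, 0.6, -0.5]
opening: 44.0
gripper_force: 0.0
clock: 10.35
position: [538.1, -162.3, 76.2]
orientation: [0.843, 0.538, 0.0, 0.001]
contact_force: [-1.0, 1.3, 4.4]
opening: 17.3
gripper_force: 30.0
stretcher tcp [-17.6 -43.7  76.2] F(stretcher) [-0.6  1.5  4.4] t 10.35
turn deg [0.1 0.  0.3]
units after turn [-0.02 -0.01  0.01]
units now [-0.02 -0.01  0.01]
```

```bash
cat >> h.py <<'E'
def arc(a0,da,n,yaw=-40,r=50):
    a=np.radians(a0-np.linspace(0,da,n+1)); d=np.diff(np.c_[np.cos(a),np.sin(a)]*r,axis=0)/40; y=np.radians(yaw)
    ex=np.array([np.cos(y+np.pi/2),np.sin(y+np.pi/2)]); ey=np.array([np.cos(y),np.sin(y)])
    print(np.round(np.c_[d@ex,d@ey],3))
E
python3 -c "
from h import *
arc(-112,34.8,7)"
```

```text
[[-0.029 -0.104]
 [-0.02  -0.107]
 [-0.011 -0.108]
 [-0.001 -0.108]
 [ 0.008 -0.108]
 [ 0.018 -0.107]
 [ 0.027 -0.105]]
```

```bash
python3 -m pendant '[[-0.03,-0.1,0,0,0,0],[-0.02,-0.11,0,0,0,0],[-0.01,-0.11,0,0,0,0],[0,-0.11,0,0,0,0],[0.01,-0.11,0,0,0,0],[0.02,-0.11,0,0,0,0],[0.03,-0.1,0,0,0,0],[0,0,0,0,0,0],[0,0,0,0,0,0]]'
python3 - <<'E'
from h import *
from cell import cams
go([-41.8,-27.4,76],-40)
for n in("top","side"):
    s=cams.snapshot(n); np.savez(n+"2.npz",**{k:np.array(v) for k,v in s.items()})
E
```

```text
clock: 11.25
position: [511.4, -154.1, 76.2]
orientation: [0.843, 0.538, -0.001, 0.005]
contact_force: [-0.4, -15.4, -3.1]
opening: 17.4
gripper_force: 30.0
stretcher tcp [-41.4 -29.   76.2] F(stretcher) [ -4.3 -14.8  -3.1] t 11.25
turn deg [0.4 0.4 0.3]
units after turn [ 0.02 -0.03  0.01]
units now [ 0.02 -0.03  0.01]
```

```bash
python3 -m pendant '[[0,0,0,0,0,0],[0,0,0,0,0,0],[0,0,0,0,0,0],[0,0,-0.8,0,0,0],[0,0,-1,0,0,0],[0,0,-0.9,0,0,0]]' 44 ; python3 -c "
from h import *
go([58.6,186,175],0)
go([58.6,186,175])"
```

```text
clock: 11.95
position: [510.1, -148.6, 184.3]
orientation: [0.843, 0.538, -0.0, -0.0]
contact_force: [-0.0, -0.6, 0.3]
opening: 43.9
gripper_force: 0.0
stretcher tcp [-41.2 -23.4 184.3] F(stretcher) [-0.2 -0.6  0.3] t 11.95
turn deg [ -0.   -0.  -39.7]
units after turn [5.24 2.5  0.23]
units now [ 5.62 -1.42  0.24]
stretcher tcp [-41.2 -23.4 184.3] F(stretcher) [-0.2 -0.6  0.3] t 11.95
units now [ 5.62 -1.42  0.24]
```

```bash
python3 -m pendant '[[0,0,0,0,0,-7.9],[0,0,0,0,0,-7.9],[0,0,0,0,0,-7.9],[0,0,0,0,0,-8],[0,0,0,0,0,-8],[0.87,0.4,0,0,0,0],[0.87,0.4,0,0,0,0],[0.87,0.4,0,0,0,0]]'>/dev/null; python3 -m pendant '[[0.87,0.4,0,0,0,0],[0.87,0.4,0.2,0,0,0],[0.87,0.5,0,0,0,0],[0,0,0,0,0,0],[0,0,0,0,0,0]]' ;  python3 - <<'E'
from h import *
from cell import cams
go([58.6,186,175],0)
s=cams.snapshot("wrist"); np.savez("w6.npz",**{k:np.array(v) for k,v in s.items()})
p=s["pixels"].astype(int)
B,G,Rr=p[...,0],p[...,1],p[...,2]
for n,m,z in(("ptr",(Rr>120)&(G<90)&(B<90)&(Rr-G>80)&(Rr-B>70),26),("green",(G-Rr>40)&(G-B>40),34),("blue",(B-Rr>50)&(B-G>30),34)):
    k,l,st,c=cv2.connectedComponentsWithStats(m[:150].astype(np.uint8))
    for i in range(1,k):
        if st[i,4]>25: print(n,st[i],np.round(c[i],2),inv(T0,back(s,[c[i]],z)), inv(T0,back(s,[[st[i,0]+st[i,2]-1,c[i][1]]],z)))
E
```

```text
clock: 13.25
position: [553.5, 78.9, 174.8]
orientation: [0.609, 0.793, -0.0, -0.0]
contact_force: [0.2, -0.4, 0.2]
opening: 44.0
gripper_force: 0.0
stretcher tcp [ 58.8 185.5 174.8] F(stretcher) [ 0.1 -0.4  0.2] t 13.25
turn deg [-0.1  0.   0.1]
units after turn [ 0.01 -0.   -0.  ]
units now [ 0.01 -0.   -0.  ]
ptr [223  70  44   6 237] [245.68  72.76] [[ 52.34214411 290.0261545   26.        ]] [[ 71.09109364 290.04789171  26.        ]]
green [269  68  23  11 213] [280.18  72.86] [[ 83.53209775 289.17131058  34.        ]] [[ 93.26776491 289.22198698  34.        ]]
blue [269 109  22   9 176] [279.55 112.6 ] [[ 83.6858753  254.25103874  34.        ]] [[ 93.35155579 254.28929982  34.        ]]
```

The pointer is now within about 1 mm of the green clip, so I'll lower the pawl.

```bash
sed -i 's/^T0=.*/T0=[544.,-115.5,.263]/' h.py; python3 -m pendant '[[-0.96,0.02,0,0,0,0],[-0.96,0.03,0,0,0,0],[-0.96,0.03,0,0,0,0],[-0.96,0.03,0,0,0,0],[-0.96,0.03,0,0,0,0],[-0.96,0.03,0,0,0,0],[-0.6,0,0,0,0,0],[0,0,0,0,0,0],[0,0,0,0,0,0]]' 40;  python3 - <<'E'
from h import *
from cell import cams
go([66.3,-75,116.4],0)
print(inv(T0,back(np.load("w3.npz"),[[353.3,207]],112)))
s=cams.snapshot("wrist"); np.savez("w7.npz",**{k:np.array(v) for k,v in s.items()})
cv2.imwrite("pics/w7.png",s["pixels"])
print(proj(s,w(T0,[[66.3,-75,112]])))
E
```

```text
clock: 14.2
position: [624.6, -167.2, 175.0]
orientation: [0.611, 0.791, 0.0, -0.0]
contact_force: [-1.3, -0.4, -0.9]
opening: 39.8
gripper_force: 0.0
stretcher tcp [ 64.3 -70.9 175. ] F(stretcher) [-1.3 -0.  -0.9] t 14.2
turn deg [-0.  -0.  -0.4]
units after turn [-0.1   0.05  1.46]
units now [-0.1   0.05  1.46]
[[ 67.15442605 -70.50716502 112.        ]]
[[254.83570206 215.5073089 ]]
```

View pics/w7.png

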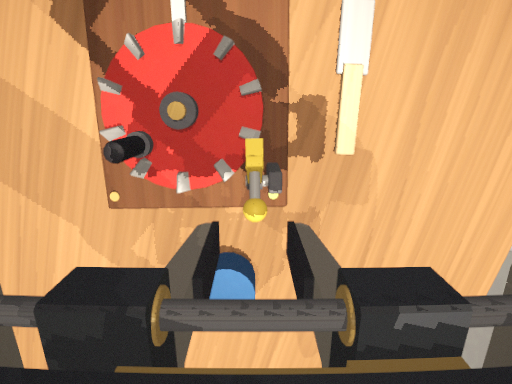

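The ball is at (255,210), so it lies at y≈-71 (lift about 1.12), centred between the fingers. I'll grip it and reverse the arc.

```bash
python3 -m pendant '[[0,0.05,0.6,0,0,0],[0,0,0.5,0,0,0],[0,0,0.36,0,0,0],[0,0,0,0,0,0]]' 40; python3 -m pendant '[[0,0,0,0,0,0],[0,0,0,0,0,0],[0,0,0,0,0,0],[0,0,0,0,0,0],[0,0,0,0,0,0]]' 14; python3 -m pendant '[[0.23,0,-0.02,0,0,0],[0.24,0,0.02,0,0,0],[0.23,0,0.06,0,0,0],[0.22,0,0.1,0,0,0],[0.2,0,0.14,0,0,0],[0,0,0,0,0,0]]'; python3 -c "
from h import *
go([66.3,-17,94],0)"
```

```text
clock: 14.65
position: [625.4, -164.1, 114.2]
orientation: [0.61, 0.792, -0.001, -0.002]
contact_force: [-0.6, 1.2, -0.2]
opening: 40.0
gripper_force: 0.0
clock: 15.15
position: [626.2, -166.5, 118.2]
orientation: [0.61, 0.792, -0.001, -0.001]
contact_force: [-7.4, -0.6, 5.9]
opening: 15.8
gripper_force: 30.0
clock: 15.75
position: [613.9, -121.9, 105.0]
orientation: [0.61, 0.792, -0.001, -0.002]
contact_force: [-7.4, -0.1, 2.9]
opening: 16.1
gripper_force: 30.0
stretcher tcp [ 65.8 -24.4 105. ] F(stretcher) [-7.2  1.8  2.9] t 15.75
turn deg [-0.3 -0.1 -0.3]
units after turn [0.18 0.01 0.28]
units now [0.18 0.01 0.28]
```

```bash
python3 -m pendant '[[0.12,0,0.13,0,0,0],[0.09,0,0.13,0,0,0],[0,0,0.05,0,0,0],[0,0,0,0,0,0],[0,0,0,0,0,0]]'; python3 -c "
from h import *
go([66.3,-17,94],0)"
```

```text
clock: 16.25
position: [611.5, -113.1, 93.5]
orientation: [0.61, 0.792, -0.001, -0.003]
contact_force: [-11.7, 4.4, 10.3]
opening: 15.9
gripper_force: 30.0
stretcher tcp [ 65.8 -15.2  93.5] F(stretcher) [-10.1   7.3  10.3] t 16.25
turn deg [-0.3 -0.2 -0.3]
units after turn [-0.05  0.01 -0.01]
units now [-0.05  0.01 -0.01]
```

```bash
python3 -m pendant '[[0,0,0,0,0,0],[0,0,0,0,0,0],[0,0,0,0,0,0],[0,0,-0.5,0,0,0],[0,0,-0.5,0,0,0],[0,0,0,0,0,0]]' 40 >/dev/null; python3 -m pendant '[[0,0,0,0,0,0],[0,0,0,0,0,0],[0,0,0,0,0,0],[0,0,0,0,0,0]]' 2
python3 - <<'E'
from h import *
from cell import cams
go([66.5,-16,119],0)
s=cams.snapshot("wrist"); np.savez("w8.npz",**{k:np.array(v) for k,v in s.items()})
p=s["pixels"].astype(int);B,G,Rr=p[...,0],p[...,1],p[...,2]
m=((Rr>90)&(G>80)&(B<60)).astype(np.uint8)
k,l,st,c=cv2.connectedComponentsWithStats(m)
for i in range(1,k):
    if st[i,4]>60: print(st[i],np.round(c[i],1))
print(proj(s,w(T0,[[66.6,-16,90],[66,-4,64]])))
E
```

```text
clock: 17.25
position: [613.2, -114.1, 131.4]
orientation: [0.61, 0.792, -0.0, -0.001]
contact_force: [0.3, -0.1, -0.2]
opening: 10.0
gripper_force: 0.0
stretcher tcp [ 67.2 -16.6 131.4] F(stretcher) [ 0.2 -0.2 -0.2] t 17.25
turn deg [-0.1 -0.1 -0.3]
units after turn [ 0.01 -0.02  0.31]
units now [ 0.01 -0.02  0.31]
[ 17   0  37  37 375] [33.8 12.4]
[ 38   6  11  34 115] [42.7 21.8]
[52 26  7 27 90] [55.3 41.4]
[137  30  12  14  73] [143.2  36.2]
[237 206  28  33 303] [252.1 218.3]
[217 286   7  16  67] [220.3 292.4]
[282 286   9  25 116] [285.8 295.2]
[284 322   8  25 106] [287.4 334.2]
[215 327   8  20  65] [218.5 337.3]
[  52  359  356   15 2673] [266.2 367.7]
[[251.2453497  219.70742795]
 [250.56965025 192.19521809]]
```

```bash
python3 -m pendant '[[0,0,0.15,0,0,0],[0,0,0.15,0,0,0],[0,0,0.05,0,0,0],[0,0,0,0,0,0]]'; python3 -m pendant '[[0,0,0.05,0,0,0],[0,0,0,0,0,0],[0,0,0,0,0,0]]'
```

```text
clock: 17.7
position: [613.2, -114.0, 117.5]
orientation: [0.61, 0.792, -0.0, -0.001]
contact_force: [0.1, -0.3, -0.2]
opening: 2.1
gripper_force: 0.0
clock: 18.0
position: [613.8, -114.3, 116.6]
orientation: [0.61, 0.792, 0.0, 0.0]
contact_force: [-0.6, 0.1, -0.1]
opening: 1.8
gripper_force: 0.0
```

```bash
python3 -m pendant '[[0,0,0.05,0,0,0],[0,0,0,0,0,0]]';python3 -m pendant '[[0,0,0.05,0,0,0],[0,0,0,0,0,0]]'
```

```text
clock: 18.2
position: [614.1, -114.3, 115.8]
orientation: [0.61, 0.792, 0.0, 0.0]
contact_force: [-2.5, 1.6, 6.0]
opening: 2.3
gripper_force: 3.0
clock: 18.4
position: [614.3, -114.3, 115.4]
orientation: [0.61, 0.792, 0.0, 0.001]
contact_force: [-5.4, 2.1, 14.9]
opening: 2.1
gripper_force: 7.1
```

```bash
python3 -m pendant '[[0,0,-0.4,0,0,0],[0,0,-0.8,0,0,0],[0,-0.5,-0.6,0,0,0],[0,-0.9,0,0,0,0],[-0.15,-0.9,0,0,0,0],[-0.15,-0.4,0,0,0,0],[0,0,0,0,0,7.8],[0,0,0,0,0,7.8],[0,0,0,0,0,7.8],[0,0,0,0,0,7.8]]' 44 > /dev/null; python3 -m pendant '[[0,0,0,0,0,7.8],[0,0,0,0,0,7.8],[0,0,0,0,0,7.8],[0,0,0,0,0,7.6],[0,0,0,0,0,0],[0,0,0,0,0,0]]'
python3 - <<'E'
from h import *
from cell import cams
go([-40.5,-29.4,120],-62)
s=cams.snapshot("wrist"); np.savez("w9.npz",**{k:np.array(v) for k,v in s.items()})
cv2.imwrite("pics/w9.png",s["pixels"])
print(proj(s,w(T0,[[-40.5,-29.4,98],[0,0,45]])))
E
```

```text
clock: 20.0
position: [512.7, -153.5, 184.6]
orientation: [0.931, 0.364, 0.0, 0.0]
contact_force: [-0.4, 0.1, 0.6]
opening: 44.1
gripper_force: 0.0
stretcher tcp [-40.1 -28.6 184.6] F(stretcher) [-0.3  0.2  0.6] t 20.0
turn deg [ 0.  -0.  -0.3]
units after turn [-0.02  0.01  1.61]
units now [-0.02  0.01  1.61]
[[252.16360007 202.72072059]
 [244.53656978 135.29553031]]
```

View pics/w9.png

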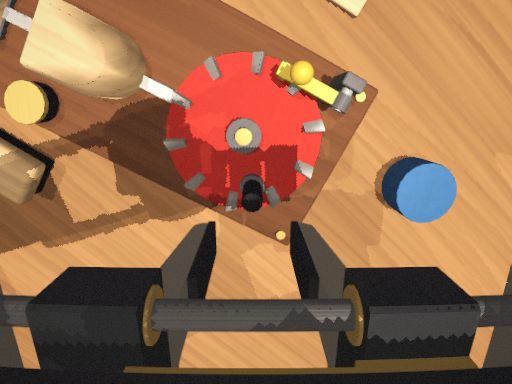

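The pawl is down and the crank's top is at (252,200), centred. I'll descend, grip and pull in small steps.

```bash
cat > f.py <<'E'
from h import *
from cell import status
o=status.get_obs(); p=inv(T0,o["position"])[0]; f=R.from_euler('z',-T0[2]).apply(o["contact_force"])
a=np.arctan2(p[1],p[0]); t=np.array([np.sin(a),-np.cos(a)]); r=np.array([np.cos(a),np.sin(a)])
print("tcp",np.round(p,1),"ang",round(np.degrees(a),1),"r",round(np.hypot(*p[:2]),1),"F pull(cw on crank)",round(-f[:2]@t,1),"Fradial on tool",round(f[:2]@r,1),"fz",round(f[2],1),"|F|",round(np.linalg.norm(f),1),"t",o["clock"])
E
python3 -m pendant '[[0,0,0.7,0,0,0],[0,0,0.7,0,0,0],[0,0,0.7,0,0,0],[0,0,0.4,0,0,0],[0,0,0.2,0,0,0],[0,0,0,0,0,0]]' >/dev/null; python3 f.py; python3 -m pendant '[[0,0,0,0,0,0],[0,0,0,0,0,0],[0,0,0,0,0,0],[0,0,0,0,0,0],[0,0,0,0,0,0]]' 16; python3 f.py; python3 -c "
from h import *
arc(-144,12,6,-62)"
```

```text
tcp [-40.9 -27.9  75.5] ang -145.7 r 49.5 F pull(cw on crank) 0.4 Fradial on tool -0.4 fz 0.4 |F| 0.7 t 20.65
clock: 21.15
position: [512.5, -153.3, 77.2]
orientation: [0.932, 0.363, 0.0, -0.0]
contact_force: [-2.3, 2.6, 5.9]
opening: 17.4
gripper_force: 30.0
tcp [-40.2 -28.3  77.2] ang -144.9 r 49.1 F pull(cw on crank) -3.4 Fradial on tool -0.6 fz 5.9 |F| 6.9 t 21.15
[[-0.005 -0.043]
 [-0.004 -0.043]
 [-0.002 -0.044]
 [-0.001 -0.044]
 [ 0.001 -0.044]
 [ 0.002 -0.044]]
```

```bash
python3 -m pendant '[[0,-0.04,-0.03,0,0,0],[0,-0.04,0,0,0,0],[0,0,0,0,0,0]]'>/dev/null; python3 f.py; python3 -m pendant '[[0,-0.04,0,0,0,0],[0,0,0,0,0,0],[0,0,0,0,0,0]]'>/dev/null; python3 f.py
```

```text
tcp [-41.1 -27.   77.3] ang -146.7 r 49.2 F pull(cw on crank) 8.5 Fradial on tool -1.0 fz -8.0 |F| 11.7 t 21.45
tcp [-41.8 -26.2  77.3] ang -147.9 r 49.4 F pull(cw on crank) 10.2 Fradial on tool 0.4 fz -9.9 |F| 14.2 t 21.75
```

```bash
python3 -m pendant '[[0,-0.04,0.02,0,0,0],[0,0,0,0,0,0],[0,0,0,0,0,0]]'>/dev/null; python3 f.py; python3 -m pendant '[[0,-0.04,0,0,0,0],[0,0,0,0,0,0],[0,0,0,0,0,0]]'>/dev/null; python3 f.py
```

```text
tcp [-42.3 -25.7  77.3] ang -148.7 r 49.5 F pull(cw on crank) 11.1 Fradial on tool 1.2 fz -6.6 |F| 13.0 t 22.05
tcp [-43.4 -24.5  77.3] ang -150.5 r 49.8 F pull(cw on crank) 10.1 Fradial on tool 2.5 fz -6.1 |F| 12.1 t 22.35
```

```bash
python3 -m pendant '[[-0.01,-0.03,0.01,0,0,0],[0,0,0,0,0,0],[0,0,0,0,0,0]]'>/dev/null; python3 f.py; python3 -m pendant '[[0,-0.03,0,0,0,0],[0,0,0,0,0,0],[0,0,0,0,0,0]]'>/dev/null; python3 f.py; python3 -m pendant '[[0,-0.02,0,0,0,0],[0,0,0,0,0,0],[0,0,0,0,0,0]]'>/dev/null; python3 f.py
```

```text
tcp [-44.  -23.8  77.3] ang -151.5 r 50.0 F pull(cw on crank) 10.4 Fradial on tool 2.6 fz -5.3 |F| 12.0 t 22.65
tcp [-44.7 -22.9  77.2] ang -152.9 r 50.2 F pull(cw on crank) 10.8 Fradial on tool 3.6 fz -5.8 |F| 12.8 t 22.95
tcp [-45.1 -22.3  77.2] ang -153.7 r 50.4 F pull(cw on crank) 11.0 Fradial on tool 2.9 fz -4.3 |F| 12.2 t 23.25
```

```bash
for i in 1; do python3 -m pendant '[[-0.005,-0.015,0.01,0,0,0],[0,0,0,0,0,0],[0,0,0,0,0,0]]'>/dev/null; python3 f.py; python3 -m pendant '[[0,-0.015,0,0,0,0],[0,0,0,0,0,0],[0,0,0,0,0,0]]'>/dev/null; python3 f.py; done
```

```text
tcp [-45.3 -22.2  77.2] ang -153.9 r 50.4 F pull(cw on crank) 11.0 Fradial on tool 3.6 fz -4.2 |F| 12.4 t 23.55
tcp [-45.7 -21.7  77.2] ang -154.6 r 50.6 F pull(cw on crank) 11.1 Fradial on tool 5.0 fz -4.0 |F| 12.8 t 23.85
```

```bash
python3 -m pendant '[[0,-0.015,0,0,0,0],[0,0,0,0,0,0],[0,0,0,0,0,0]]'>/dev/null; python3 f.py; python3 -m pendant '[[0,-0.015,0,0,0,0],[0,0,0,0,0,0],[0,0,0,0,0,0]]'>/dev/null; python3 f.py
```

```text
tcp [-46.1 -21.2  77.2] ang -155.3 r 50.7 F pull(cw on crank) 11.1 Fradial on tool 4.7 fz -2.6 |F| 12.3 t 24.15
tcp [-46.4 -20.7  77.2] ang -156.0 r 50.8 F pull(cw on crank) 12.3 Fradial on tool 5.0 fz -2.9 |F| 13.6 t 24.45
```

```bash
python3 -m pendant '[[0,-0.015,0,0,0,0],[0,0,0,0,0,0],[0,0,0,0,0,0]]'>/dev/null; python3 f.py; python3 -m pendant '[[0,-0.01,0,0,0,0],[0,0,0,0,0,0],[0,0,0,0,0,0]]'>/dev/null; python3 f.py
```

```text
tcp [-46.7 -20.2  77.2] ang -156.6 r 50.9 F pull(cw on crank) 10.8 Fradial on tool 5.3 fz -3.6 |F| 12.5 t 24.75
tcp [-47.  -19.8  77.2] ang -157.1 r 51.0 F pull(cw on crank) 11.7 Fradial on tool 5.9 fz -3.5 |F| 13.5 t 25.05
```

```bash
python3 -m pendant '[[-0.015,-0.015,0,0,0,0],[0,0,0,0,0,0],[0,0,0,0,0,0]]'>/dev/null; python3 f.py; python3 -m pendant '[[-0.005,-0.015,0,0,0,0],[0,0,0,0,0,0],[0,0,0,0,0,0]]'>/dev/null; python3 f.py
```

```text
tcp [-47.5 -19.2  77.2] ang -157.9 r 51.2 F pull(cw on crank) 11.4 Fradial on tool 2.8 fz -2.5 |F| 12.0 t 25.35
tcp [-47.8 -18.7  77.2] ang -158.6 r 51.4 F pull(cw on crank) 10.6 Fradial on tool 2.5 fz -3.2 |F| 11.3 t 25.65
```

```bash
python3 -m pendant '[[0,-0.015,0,0,0,0],[0,0,0,0,0,0],[0,0,0,0,0,0]]'>/dev/null; python3 f.py; python3 -m pendant '[[0,-0.01,0,0,0,0],[0,0,0,0,0,0],[0,0,0,0,0,0]]'>/dev/null; python3 f.py
```

```text
tcp [-48.2 -18.2  77.2] ang -159.3 r 51.5 F pull(cw on crank) 10.8 Fradial on tool 2.3 fz -3.4 |F| 11.6 t 25.95
tcp [-48.3 -17.9  77.2] ang -159.7 r 51.6 F pull(cw on crank) 11.1 Fradial on tool 3.6 fz -4.0 |F| 12.3 t 26.25
```

```bash
python3 -m pendant '[[0,-0.015,0,0,0,0],[0,0,0,0,0,0],[0,0,0,0,0,0]]'>/dev/null; python3 f.py; python3 -m pendant '[[-0.005,-0.015,0,0,0,0],[0,0,0,0,0,0],[0,0,0,0,0,0]]'; python3 f.py
```

```text
tcp [-48.7 -17.4  77.2] ang -160.3 r 51.7 F pull(cw on crank) 10.8 Fradial on tool 2.7 fz -3.0 |F| 11.5 t 26.55
clock: 26.85
position: [501.4, -144.8, 77.2]
orientation: [0.932, 0.363, 0.002, 0.005]
contact_force: [6.6, -11.0, -5.0]
opening: 17.4
gripper_force: 30.0
tcp [-48.8 -17.3  77.2] ang -160.5 r 51.7 F pull(cw on crank) 12.8 Fradial on tool 0.8 fz -5.0 |F| 13.8 t 26.85
```

Run:
```python
from h import *
from cell import cams
for n in("side","top"):
    s=cams.snapshot(n); np.savez(n+"3.npz",**{k:np.array(v) for k,v in s.items()})
a=np.load("side3.npz")["pixels"][130:250,190:360]
b=np.load("top3.npz")["pixels"][160:290,150:360]
a=cv2.resize(a,(798,563),interpolation=cv2.INTER_CUBIC); cv2.imwrite("pics/s3.png",a)
```

```text
(no output)
```

View pics/s3.png

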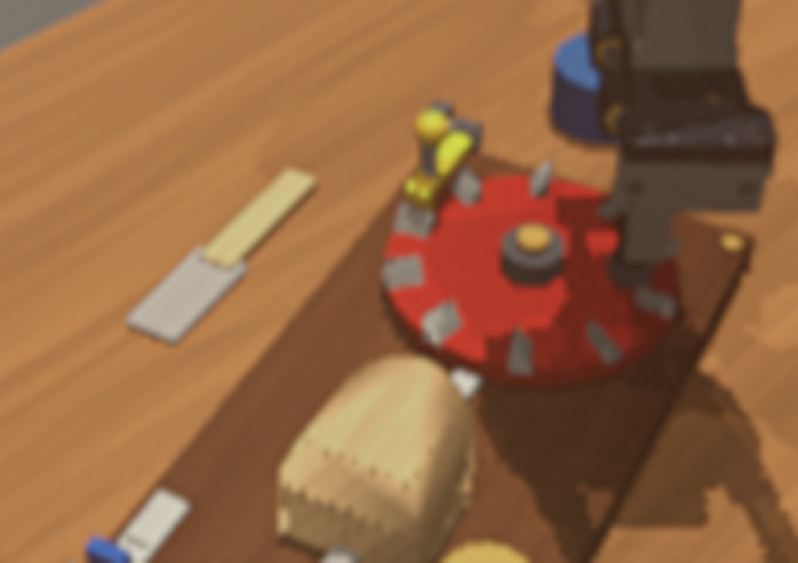

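The pawl is down with its tip at (415,190) and the next tooth right against it at (413,220). The last step barely moved and the force rose, so the tooth is starting to bear.

```bash
python3 -m pendant '[[0,-0.01,0,0,0,0],[0,0,0,0,0,0],[0,0,0,0,0,0]]'>/dev/null; python3 f.py
```

```text
tcp [-48.9 -17.2  77.2] ang -160.6 r 51.8 F pull(cw on crank) 14.0 Fradial on tool 2.2 fz -5.6 |F| 15.3 t 27.25
```

```bash
python3 -m pendant '[[0,-0.007,0,0,0,0],[0,0,0,0,0,0],[0,0,0,0,0,0],[0,0,0,0,0,0],[0,0,0,0,0,0],[0,0,0,0,0,0]]'>/dev/null; python3 f.py
```

```text
tcp [-48.9 -17.2  77.2] ang -160.6 r 51.8 F pull(cw on crank) 14.9 Fradial on tool 0.7 fz -6.5 |F| 16.3 t 27.85
```

```bash
python3 -m pendant '[[0,0,0,0,0,0],[0,0,0,0,0,0],[0,0,0,0,0,0],[0,0,0,0,0,0],[0,0,-0.6,0,0,0],[0,0,-0.9,0,0,0],[0,0,-0.9,0,0,0],[0,0,-0.8,0,0,0],[0,0,0,0,0,0],[0,0,0,0,0,0]]' 44
python3 - <<'E'
from h import *
from cell import cams
s=cams.snapshot("wrist"); cv2.imwrite("pics/w10.png",s["pixels"])
b=lambda px,z: np.round(inv(T0,back(s,[px],z))[0],1)
p=s["pixels"].astype(int);B,G,Rr=p[...,0],p[...,1],p[...,2]
k,l,st,c=cv2.connectedComponentsWithStats(((Rr>120)&(G>100)&(B<60)&(Rr-B>90)).astype(np.uint8))
for i in range(1,k):
    if st[i,4]>40: print(st[i],c[i],b(c[i],90))
print(proj(s,w(T0,[[66.6,-16,90]])),proj(s,w(T0,[[50*np.cos(np.radians(-160)),50*np.sin(np.radians(-160)),98]])))
E
```

```text
clock: 28.85
position: [498.7, -140.6, 204.3]
orientation: [0.932, 0.363, 0.0, 0.0]
contact_force: [-0.6, 0.5, -1.5]
opening: 43.9
gripper_force: 0.0
[295  62  31  25 137] [310.74452555  75.10948905] [61.1 -9.5 90. ]
[[320.97123019  72.74892501]] [[257.9272347  194.37421796]]
```

View pics/w10.png

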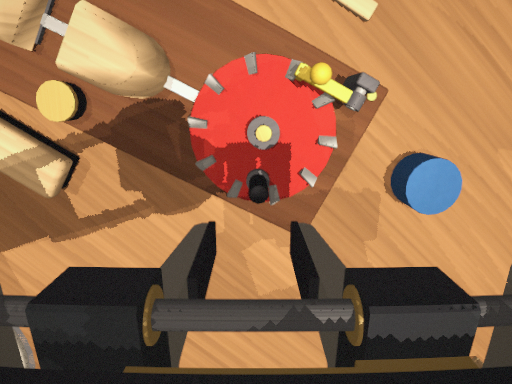

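The ball, at (321,73), matches the pawl-down prediction. A tooth bears on the pawl tip at (293,70), and the gripper is clear of everything.

```bash
python3 -c "
from cell import workorder
print(workorder.job_done())"
```

```text
the job is handed in; nothing more can be done
None
```

I handed the job in at about 29 s: the pointer went to within about 1 mm of the green clip, the pawl is fully down in that notch, and a tooth bears on it after a pull of about 15 N (16 N in all), with the gripper clear.

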